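# Fit the cup on the laboratory blender's drive

## Task

Get the tissue blender ready. A speed key was left down, so first press the wide stop key at the left end of the key row until it stays down and the speed key pops up. Only then lift the steel cup by the bar on its lid, stand it in the collar on the blender and turn it gently until it drops over the drive pins and is fully home and upright; do not force the braked spindle round once it has dropped in, leave all the keys as they are (stop down, speeds up), let go, and do not disturb the other things on the bench.

Things in the scene. Friction and masses are not known exactly. Their poses are not given: they have to be found in the camera images.
- blender: White laboratory blender base, fixed on the bench, 215 mm deep (x -115 to 100 mm), 180 mm wide (y), origin at the centre of its underside. Its x axis points from the key row at its front (near the robot) to the back. Key shelf in front (x -115 to -50 mm), its top 63 mm above the bench; behind it the motor housing with a flat deck 83 mm above the bench.
- drive (a point): Centre of the deck inside the collar, 25 mm behind the blender's origin, 83 mm above the bench, axes as the blender's. Here three domed steel drive pins, 10 mm thick and 10 mm high, stand 120 degrees apart on a circle of 48 mm diameter; they belong to the motor spindle.
- collar (a point): Centre of the rim of the upright metal collar, 30 mm above drive. The collar is a fixed ring, inner diameter 72 mm, outer 90 mm.
- spindle (a joint): Turn of the motor spindle with its pins, rad, 0 at the start, positive anticlockwise from above. A brake holds it up to about 0.8 N m: turning the cup lightly on top of the pins does not move it, turning on after the cup has dropped in does. It must stay within 0.3 rad of 0.
- lid_bar (a point): Middle of the black grip bar on the lid of the steel cup, on the cup's axis. Bar 64 mm long (this point's x axis), 24 mm thick (y), 28 mm high, standing on the flat round lid (86 mm diameter), whose top is 14 mm below this point. The lid is screwed tight at any angle, so the bar does not show where the slots under the foot lie. Foot on top of the pins: 144 mm above drive; fully home: 134 mm.
- cup_foot (a point): Centre of the underside of the cup's foot, 134 mm below lid_bar (same axes). Cup closed, about 0.48 kg, body 82 mm diameter, foot 69 mm diameter and 32 mm high with a tapered lower edge. Its underside has three open radial slots, 120 degrees apart, 14 mm wide, 11 mm deep, that fit over the pins: find them by turning, at most 120 degrees. It drops by its own weight or with a light push.
- stop_key_top (a point): Middle of the top face of the stop key, the widest key (44 mm wide, 46 mm long front to back), at the left end (blender's +y) of the row of four grey keys. Up, it stands 18 mm above the key shelf. Keys are pressed straight down.
- stop_key (a joint): Travel of the stop key, m: 0 up (its start), grows as it is pressed, end stop at 0.0115; once pressed to within 1 mm of the end stop it latches and stays down at about 0.009 when released. It is sprung and needs up to about 7 N.
- speed_a_top (a point): Middle of the top face of the speed key that is down at the start. Speed keys are 26 mm wide and 46 mm long, 32 mm apart; this one may be any of the three.
- speed_a (a joint): Travel of that speed key, m: about 0.009 (latched down) at the start, 0 when it has popped up.
- speed_b_top (a point): Middle of the top face of another speed key, up at the start.
- speed_b (a joint): Travel of that key, m: 0 up, 0.009 latched down.
- speed_c_top (a point): Middle of the top face of the third speed key, up at the start.
- speed_c (a joint): Travel of that key, m: 0 up, 0.009 latched down.
- foil_tray: Bystander: empty round foil dish, 208 mm diameter, 25 mm high, origin at the centre of its underside.
- beaker: Bystander: glass beaker, 66 mm diameter, 85 mm high, origin at the centre of its underside.
- specimen_jar: Bystander: amber jar with black cap, 68 mm diameter, 95 mm high, origin at the centre of its underside.
- phone: Bystander: phone lying flat, 150 x 74 x 10 mm, origin at the centre of its underside, long side along its x axis.
- scalpel: Bystander: steel scalpel lying flat, 145 mm long (x axis), 10 mm wide, 6 mm high, origin under its middle.
- wash_bottle: Bystander: white wash bottle, 68 mm diameter, 170 mm high, origin at the centre of its underside.
There are look-alikes about, which are no part of the job. What is shaped like the part that bears lid_bar but blue, red or yellow is not meant.

How it is judged (in metres and radians):
On the way:
1. the stop key is latched down and every speed key is up (value of joint stop_key between 0.007 and 0.0105 m and value of joint each of speed_a, speed_b, speed_c below 0.003 m), for 0.2 s.
At the end, for the whole second after the job is handed in: The cup stands fully home on the drive: the bar's middle no more than 3.5 mm above its fully-home height of 134 mm over the deck, within 6 mm of the drive axis, tilted less than 0.05 rad; the stop key is latched down (beyond 7 mm) and all three speed keys are up (within 3 mm) (z of lid_bar in the frame of drive between 0.128 and 0.1375 m and horizontal distance between lid_bar and drive below 0.006 m and angle between lid_bar's own z axis and vertical below 0.05 rad and value of joint stop_key above 0.007 m and value of joint each of speed_a, speed_b, speed_c below 0.003 m); the robot touches nothing.
It fails at once if the cup is put on the drive while a speed key is still down (horizontal distance between lid_bar and drive below 0.05 m and z of lid_bar in the frame of drive below 0.16 m and value of joint any of speed_a, speed_b, speed_c above 0.004 m).
It fails at once if the braked spindle is forced round by more than 0.3 rad (value of joint spindle above 0.3 rad or value of joint spindle below -0.3 rad).
It fails at once if a bystander is moved by more than 30 mm (distance of any of foil_tray, beaker, specimen_jar, phone, scalpel, wash_bottle from where it was at the start of the episode above 0.03 m).
It also fails if it takes over 61 s, if anything falls off the work surface, if the arm or the gripper's body presses on something with over 40 N, if the wrist force passes 120 N, or if a joint passes its speed limit or range.

## Robot

A 6-joint arm with a two-finger parallel gripper is mounted at the origin on the work surface. World frame = base frame: x ahead of the robot, y to its left, z up, the work surface at z = 0. Lengths are in mm, angles in rad, forces in N, time in s.
With the tool pointing down it reaches from about 300 to 775 mm from the base axis. Payload 14.6 kg.
Tool frame: the origin (TCP) lies midway between the tips of the shut fingers; the grasp point (between the pads) lies 19 mm behind it (manip.hold_point_z is the distance from the TCP to the grasp point, in mm); z points along the fingers, y is the direction in which the jaws open and shut (so a half turn about z gives the same grasp; the last joint's range is limited). The gripper opens to 94 mm and grips with 3 to 60 N. Pads are 16 mm wide; open, the fingers measure 119 mm over their backs; the gripper's body (75 mm by 177 mm) begins 78 mm behind the grasp point.
Start: joints at [-1.272, 0.3, 1.521, -0, 1.321, -0.067], TCP at [196.726, -513.603, 205.446] pointing down, gripper open.
Joint ranges: [-3.03, 3.03], [-0.79, 2.21], [0.23, 2.52], [-1.04, 4.18], [0, 3.07], [-2.55, 2.55]. Speed limits (rad/s): [2.22, 2.22, 2.57, 3.14, 3.14, 3.14].

## Interface

Orientations are given as [roll, pitch, yaw] about the fixed x, y, z axes, in that order (R = Rz(yaw) Ry(pitch) Rx(roll)).
In Python, from cell import manip gives the robot as it stands.
- The arm moves only by the shell command python3 -m crank 'ROWS' [OPENING] [FORCE]. ROWS is JSON, a list of rows, each an object with "offset": the shift along the world's x, y, z in m, a list of three; "spin": the turn about the world's z in degrees. In form: [{"offset": [dx, dy, dz], "spin": spin}, ...]. A call has exactly 8 rows; each row is the pose to reach, as a shift and turn from the pose measured when the call began; what a row does not reach only later rows make up. A row lasts 1/12 s, in which the tool goes at most 41.7 mm and 7.16 degrees, less where a joint would pass 70% of its speed; a pose out of reach is approached as far as the arm can. A call with a gripper value outside its range is refused whole. OPENING is the opening, from 0 (shut) to 1 (fully open), set as the call begins (- or left out, the last holds). The fingers move at their own pace and stop on an object; FORCE is the grip in N (left out, the last holds). Time passes only in rows, so rows that repeat a pose let the fingers close, or fill a call up. It gives the time, the measured TCP pose, the force and the opening at its end, in the units of the state.
- manip.read_state(): the state, without advancing time (a new reading comes with each control period).
- manip.camera(name): name is "scene" or "side" or "wrist"; returns a dict with "pixels" (480x640x3 uint8, red, green, blue), "fx", "fy", "cx", "cy" (pixels), "extrinsics" (4x4, takes a point from world to camera coordinates); the wrist camera has in their place "hand_eye" (4x4, takes a point from camera to tool coordinates, whose origin is the TCP and whose axes are the flange's). Camera axes: x right, y down, z forward; pixel columns grow to the right and rows downward; lengths in mm; the calibration is good to about 2 mm. A picture is of the moment at which its call begins: read the wrist's pose just before it. There is no depth.
- manip.sign_off(): hands the job in, once; it reports no verdict.
Trained networks look in a picture, given as the dict that the camera call returned (one of the last four; its "shot" number tells which), for a name from the list of things; names that differ only in an ending like _2 or _b are one class to them, and where a whole thing is asked for, a point or a joint stands for the part that bears it (a point fixed in the world has none). Each returns a list of dicts, best first, with "conf" (0 to 1); they miss things now and then, are a little off and sometimes report something else, mostly with a low value. They report only what shows in the picture. A call takes as long as a camera call. They do not tell look-alikes from the thing itself.
- manip.search_frame(picture, name): "location" ([x, y, z] in mm, in world coordinates, good to about 4 mm: the middle of the surface that is visible of it).
- manip.masks_of(picture, name): "mask" (480x640 bool, what is visible of it).
The state is a dict: "clock": time; "joints": joint angles; "qd": joint speeds; "effort": joint torques, N m; "eef_pos": TCP position; "eef_rot": TCP orientation; "wrist_force": force on the tool from outside, world axes, zero at the start; "moment": the same for the moment, N m; "finger_gap": finger opening in mm.
Only numpy, scipy, OpenCV 4.12 (cv2) and the standard library are available. Lean on these libraries where they do the work, as an engineer would, in place of code of your own. Each camera call takes 0.05 s, during which the arm holds its last target. There are 200 camera calls.

## Working session

There is one attempt and no reset: what is moved stays moved. The work goes in short steps, Python scripts to look and compute and a shell command to move; the robot and the scene stay as the last step left them, time stands still between calls to the robot, and variables do not carry over. Pictures are saved under pics/ and viewed, about 8 in all and at most 12, crops included, and the job is handed in when it is done.

```bash
mkdir -p pics; ls; cat > h.py <<'E'
import numpy as np, cv2
from cell import manip
def ray(p,u,v,T=None):
    d=np.array([(u-p['cx'])/p['fx'],(v-p['cy'])/p['fy'],1.])
    E=np.linalg.inv(np.array(p['extrinsics'])) if T is None else T
    return E[:3,3],E[:3,:3]@d
def at_z(p,u,v,z,T=None):
    o,d=ray(p,u,v,T); return o+d*(z-o[2])/d[2]
def proj(p,X):
    c=np.array(p['extrinsics'])@np.r_[X,1]; return p['fx']*c[0]/c[2]+p['cx'],p['fy']*c[1]/c[2]+p['cy']
def save(p,n): cv2.imwrite('pics/'+n,cv2.cvtColor(p['pixels'],cv2.COLOR_RGB2BGR))
E
python3 - <<'E'
from h import *
s=manip.read_state();print(s)
for n in ['scene','side']:
    p=manip.camera(n);save(p,n+'1.png')
    for k in ['blender','lid_bar','stop_key_top','speed_a_top','collar','cup_foot','foil_tray','beaker','specimen_jar','phone','scalpel','wash_bottle']:
        try:
            for r in manip.search_frame(p,k)[:4]: print(n,k,round(r['conf'],2),np.round(r['location']),np.round(proj(p,r['location'])))
        except Exception as e: print(k,e)
E
```

```text
pics
{'clock': 0.0, 'joints': array([-1.27159078e+00,  3.00447373e-01,  1.52157049e+00,  1.35395290e-05,
        1.32069135e+00, -6.66087736e-02]), 'qd': array([-0.00070123, -0.00066644, -0.0012209 , -0.00025956,  0.00085766,
       -0.00059998]), 'effort': array([-1.27093477e-03, -5.31800687e+01, -3.52736199e+01,  7.07779988e-02,
        2.43757601e-02, -1.24771150e-04]), 'eef_pos': array([ 196.66094194, -513.36458943,  204.90382148]), 'eef_rot': array([-3.14047944e+00, -8.74033267e-05,  3.65810918e-01]), 'wrist_force': array([ 0.43875724, -0.4965645 ,  0.24487991]), 'moment': array([-0.03284472, -0.0560024 , -0.03713467]), 'finger_gap': 94.1724338605275}
scene blender 0.61 [587.  79.  84.] [366. 243.]
scene lid_bar 0.96 [ 543. -250.  119.] [228. 294.]
scene lid_bar 0.92 [364.   8. 121.] [287. 184.]
scene lid_bar 0.75 [ 406. -237.  125.] [203. 243.]
scene lid_bar 0.63 [ 284. -322.  121.] [145. 225.]
scene stop_key_top 0.9 [474. 138.  83.] [357. 200.]
scene speed_a_top 0.69 [475.  96.  73.] [343. 210.]
scene collar 0.86 [593.  83.  85.] [369. 244.]
scene collar 0.17 [472.  99.  71.] 
[... 1107 characters left out ...]
.]
side cup_foot 0.8 [341.   6. 123.] [235. 248.]
side cup_foot 0.73 [ 387. -239.  118.] [299. 334.]
side cup_foot 0.69 [ 530. -259.  121.] [372. 317.]
side cup_foot 0.63 [ 307. -319.  119.] [274. 386.]
side foil_tray 0.6 [ 743. -254.    3.] [453. 313.]
side foil_tray 0.42 [549.  61.  81.] [315. 217.]
side foil_tray 0.37 [ 527. -259.  120.] [370. 317.]
side beaker 0.53 [464. 135.  75.] [270. 208.]
side specimen_jar 0.94 [ 412. -414.   93.] [350. 418.]
side specimen_jar 0.23 [ 532. -254.  121.] [371. 315.]
side phone 0.7 [ 542. -446.   10.] [418. 425.]
side phone 0.55 [470.  34.  82.] [287. 235.]
side scalpel 0.66 [402. -81.   8.] [278. 302.]
side wash_bottle 0.86 [577. 390.  90.] [276. 131.]
```

View pics/scene1.png

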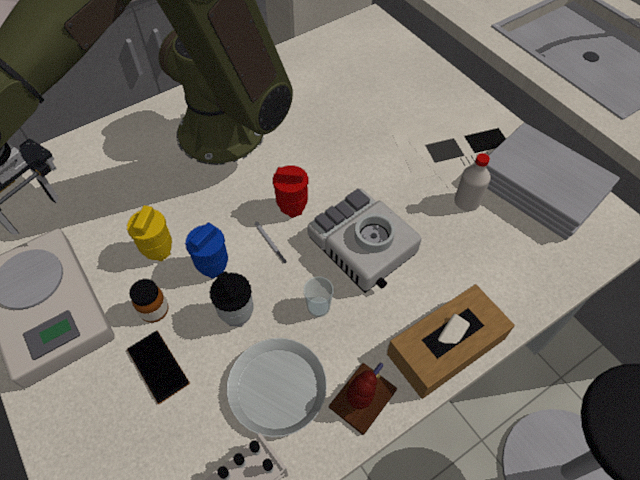

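View pics/side1.png

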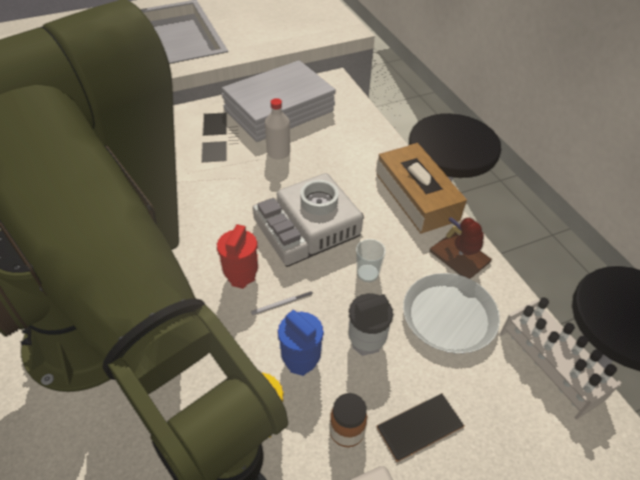

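Candidates for the cup: red (291,190), blue (207,250), yellow (150,232) and steel with a black lid (232,298). By the description I choose the steel one, at about (537,-253). I'll check it from the wrist camera on the way to the blender.

```bash
python3 -m crank '[{"offset":[0.03,0.02,0.03],"spin":0},{"offset":[0.06,0.04,0.06],"spin":0},{"offset":[0.09,0.07,0.09],"spin":0},{"offset":[0.12,0.10,0.12],"spin":0},{"offset":[0.15,0.13,0.14],"spin":0},{"offset":[0.18,0.15,0.16],"spin":0},{"offset":[0.21,0.17,0.17],"spin":0},{"offset":[0.23,0.19,0.17],"spin":0}]' 0.6 20
python3 -m crank '[{"offset":[0.02,0.02,0],"spin":0},{"offset":[0.04,0.05,0],"spin":0},{"offset":[0.05,0.07,0],"spin":0},{"offset":[0.06,0.08,0],"spin":0},{"offset":[0.06,0.08,0],"spin":0},{"offset":[0.06,0.08,0],"spin":0},{"offset":[0.06,0.08,0],"spin":0},{"offset":[0.06,0.08,0],"spin":0}]'
cat >> h.py <<'E'
from scipy.spatial.transform import Rotation as R
def wrist(n=None):
    s=manip.read_state(); p=manip.camera('wrist')
    T=np.eye(4);T[:3,:3]=R.from_euler('xyz',s['eef_rot']).as_matrix();T[:3,3]=s['eef_pos']
    T=T@np.array(p['hand_eye']); p['T']=T
    if n: save(p,n)
    q=dict(p);q['extrinsics']=np.linalg.inv(T)
    return p,q,s
def find(names,n=None,k=4):
    p,q,s=wrist(n)
    print(np.round(s['eef_pos'],1),np.round(s['eef_rot'],3),'cam',np.round(q['T'][:3,3]))
    for a in names:
        for r in manip.search_frame(p,a)[:k]: print(a,round(r['conf'],2),np.round(r['location'],1),np.round(proj(q,r['location'])))
    return p,q,s
E
python3 - <<'E'
from h import *
find(['lid_bar','stop_key_top','collar','beaker'],'w1.png')
E
```

```text
clock: 1.97
eef_pos: [416.3, -332.6, 374.6]
eef_rot: [3.139, -0.001, 0.365]
wrist_force: [-0.3, -1.7, -0.5]
finger_gap: 55.9
clock: 2.63
eef_pos: [475.7, -253.4, 374.6]
eef_rot: [3.139, -0.001, 0.364]
wrist_force: [-0.6, -0.0, 0.4]
finger_gap: 56.4
[ 475.7 -253.4  374.6] [ 3.139e+00 -1.000e-03  3.640e-01] cam [ 545. -226.  555.]
lid_bar 0.93 [ 535.7 -243.3  119. ] [331. 162.]
lid_bar 0.77 [ 302.9 -315.8  115.2] [319. 344.]
lid_bar 0.67 [ 405.3 -231.5  124.1] [285. 258.]
lid_bar 0.55 [360.7  13.8 117.7] [ 86. 221.]
stop_key_top 0.64 [466.4 135.8  76.1] [ 27. 103.]
collar 0.81 [546.1  66.4  82.2] [92. 58.]
collar 0.71 [472.2 103.7  69.7] [ 57. 109.]
collar 0.29 [ 554.7 -445.5    4. ] [457. 195.]
beaker 0.83 [629.  -66.8  48.5] [226.  39.]
```

View pics/w1.png

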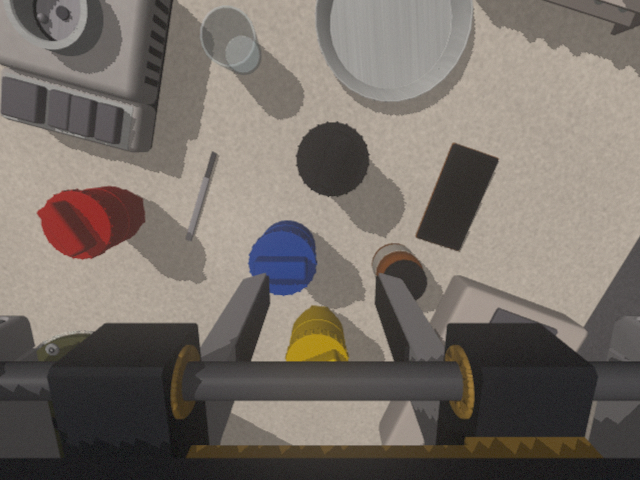

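The black-lidded steel cup shows at (333,158) with blue at (283,258), red at (90,220) and yellow at (318,335), so the choice holds. The blender is at the upper left. Next I move over it.

```bash
python3 -m crank '[{"offset":[0,0.04,0],"spin":0},{"offset":[0,0.08,0],"spin":0},{"offset":[0,0.12,0],"spin":0},{"offset":[0,0.16,0],"spin":0},{"offset":[-0.01,0.20,0],"spin":0},{"offset":[-0.02,0.24,0],"spin":0},{"offset":[-0.03,0.28,0],"spin":0},{"offset":[-0.04,0.31,0],"spin":0}]' 0 20
python3 -m crank '[{"offset":[0,0.005,0],"spin":-5},{"offset":[0,0.005,0],"spin":-10},{"offset":[0,0.005,0],"spin":-10},{"offset":[0,0.005,0],"spin":-10},{"offset":[0,0.005,0],"spin":-10},{"offset":[0,0.005,0],"spin":-10},{"offset":[0,0.005,0],"spin":-10},{"offset":[0,0.005,0],"spin":-10}]'
python3 - <<'E'
from h import *
p,q,s=find(['stop_key_top','speed_a_top','collar','blender'],'w2.png')
print(q['T'].round(3).tolist(),p['fx'],p['cx'],p['cy'])
E
```

```text
clock: 3.55
eef_pos: [435.0, 59.3, 374.8]
eef_rot: [3.139, -0.002, 0.365]
wrist_force: [0.3, 0.4, 0.4]
finger_gap: 6.5
clock: 4.22
eef_pos: [435.1, 64.0, 374.8]
eef_rot: [3.139, -0.002, 0.191]
wrist_force: [-0.6, 0.3, -0.9]
finger_gap: 0.6
[435.1  64.  374.8] [ 3.139e+00 -2.000e-03  1.910e-01] cam [508.  79. 555.]
stop_key_top 0.98 [468.7 140.6  79.8] [268. 170.]
speed_a_top 0.91 [472.3 101.5  69.1] [299. 173.]
speed_a_top 0.17 [572.1 107.9  80.8] [307.  91.]
collar 0.79 [570.  105.4  79.5] [309.  94.]
blender 0.56 [571.6 107.   84.1] [308.  91.]
[[0.189, -0.951, -0.244, 507.512], [-0.982, -0.182, -0.05, 78.823], [0.003, 0.249, -0.968, 554.755], [0.0, 0.0, 0.0, 1.0]] 359.47814054777143 321.97314732745565 241.7960249159514
```

View pics/w2.png

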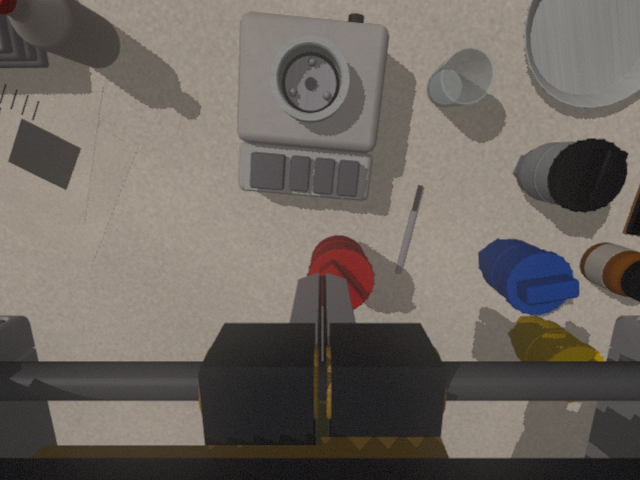

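Stop key at (267,171), speed keys at (299,173), (324,176) and (348,178), collar at about (312,80). I'll take a finer crop of the blender and compute positions.

```bash
python3 - <<'E'
from h import *
p,q,s=wrist()
im=cv2.cvtColor(p['pixels'],cv2.COLOR_RGB2BGR)
c=cv2.resize(im[5:205,230:400],None,fx=3,fy=3,interpolation=cv2.INTER_CUBIC)
cv2.imwrite('pics/w2c.png',cv2.convertScaleAbs(c,alpha=1.4))
T=q['T']
for nm,u,v,z in [('stop',267,171,81),('k2',299,173,72),('k3',324,176,81),('k4',348,178,81),('collar',312,80,113)]: print(nm,at_z(p,u,v,z,T).round(1))
E
```

```text
stop [467.5 142.2  81. ]
k2 [472.2 101.5  72. ]
k3 [475.2  68.5  81. ]
k4 [478.5  37.3  81. ]
collar [580.5 103.1 113. ]
```

View pics/w2c.png

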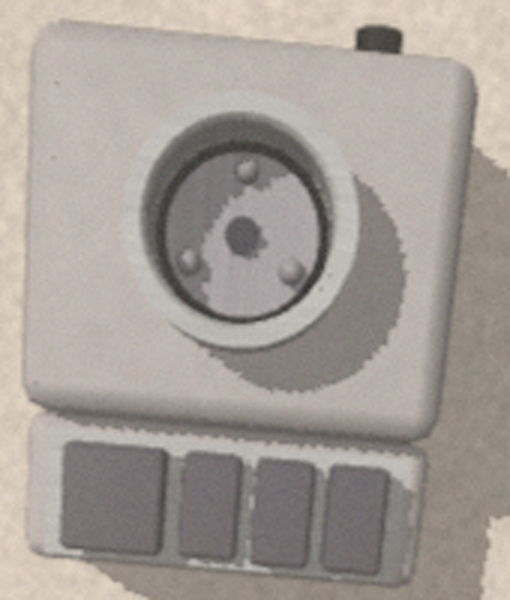

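```bash
python3 -m crank '[{"offset":[0.01,0.02,-0.02],"spin":0},{"offset":[0.02,0.05,-0.04],"spin":0},{"offset":[0.03,0.07,-0.07],"spin":0},{"offset":[0.032,0.078,-0.11],"spin":-2},{"offset":[0.032,0.078,-0.15],"spin":-4},{"offset":[0.032,0.078,-0.19],"spin":-5},{"offset":[0.032,0.078,-0.23],"spin":-5},{"offset":[0.032,0.078,-0.265],"spin":-5}]'
python3 -m crank '[{"offset":[0,0,-0.008],"spin":0},{"offset":[0,0,-0.016],"spin":0},{"offset":[0,0,-0.022],"spin":0},{"offset":[0,0,-0.028],"spin":0},{"offset":[0,0,-0.032],"spin":0},{"offset":[0,0,-0.036],"spin":0},{"offset":[0,0,-0.038],"spin":0},{"offset":[0,0,-0.038],"spin":0}]'
```

```text
clock: 5.18
eef_pos: [466.3, 142.2, 107.5]
eef_rot: [3.139, -0.001, 0.104]
wrist_force: [0.9, 0.2, -0.1]
finger_gap: 0.4
clock: 5.85
eef_pos: [467.0, 142.3, 70.0]
eef_rot: [3.139, -0.003, 0.104]
wrist_force: [3.3, 1.1, 4.3]
finger_gap: 0.1
```

```bash
python3 -m crank '[{"offset":[0,0,-0.001],"spin":0},{"offset":[0,0,-0.002],"spin":0},{"offset":[0,0,-0.002],"spin":0},{"offset":[0,0,-0.003],"spin":0},{"offset":[0,0,-0.003],"spin":0},{"offset":[0,0,-0.003],"spin":0},{"offset":[0,0,-0.003],"spin":0},{"offset":[0,0,-0.003],"spin":0}]'
```

```text
clock: 6.52
eef_pos: [467.4, 142.5, 69.4]
eef_rot: [3.139, -0.004, 0.104]
wrist_force: [-11.1, -2.3, 32.1]
finger_gap: 0.7
```

At the end stop (32 N). I'll back off and look.

```bash
python3 -m crank '[{"offset":[0,0,0.02],"spin":0},{"offset":[0,0,0.06],"spin":0},{"offset":[0,0,0.1],"spin":0},{"offset":[0,-0.01,0.14],"spin":0},{"offset":[0,-0.02,0.17],"spin":0},{"offset":[0,-0.03,0.20],"spin":0},{"offset":[0,-0.04,0.20],"spin":0},{"offset":[0,-0.04,0.20],"spin":0}]'
python3 - <<'E'
from h import *
p,q,s=find(['stop_key_top','speed_a_top','collar'])
im=cv2.cvtColor(p['pixels'],cv2.COLOR_RGB2BGR)
x0,y0=180,0
c=cv2.resize(im[0:240,180:440],None,fx=2.5,fy=2.5,interpolation=cv2.INTER_CUBIC)
cv2.imwrite('pics/w3c.png',cv2.convertScaleAbs(c,alpha=1.4))
np.savez('w3.npz',T=q['T'],K=[p['fx'],p['fy'],p['cx'],p['cy']])
E
```

```text
clock: 7.18
eef_pos: [467.5, 101.4, 270.3]
eef_rot: [3.139, -0.006, 0.103]
wrist_force: [0.8, -0.6, -1.1]
finger_gap: 0.6
[467.5 101.4 270.3] [ 3.139 -0.006  0.103] cam [540. 110. 451.]
stop_key_top 0.84 [468.3 139.6  68.6] [286. 216.]
speed_a_top 0.91 [475.3 106.8  78.6] [317. 215.]
collar 0.67 [575.5 106.7  79.3] [328. 114.]
```

View pics/w3c.png

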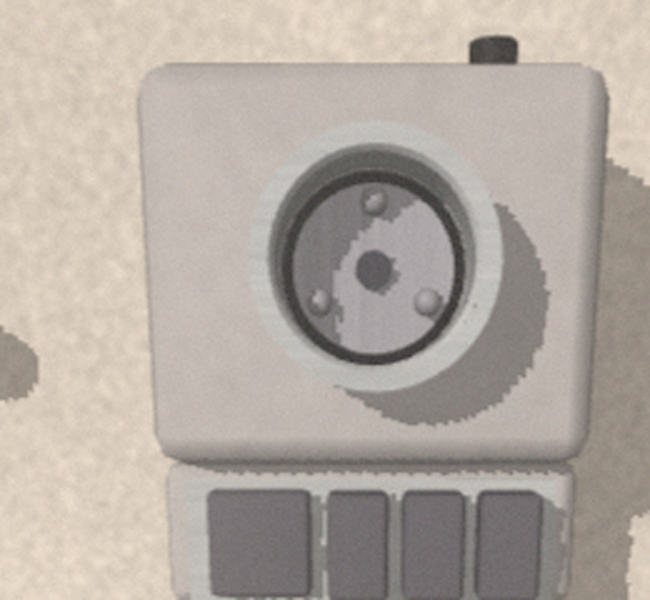

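Stop key now low (net 68.6 mm versus 79.8), the former low speed key at 78.6. So the stop is latched and the speeds are up. Next I compute the drive position and go to the cup.

```bash
python3 - <<'E'
import numpy as np
from h import at_z
d=np.load('w3.npz');K=d['K'];p=dict(fx=K[0],fy=K[1],cx=K[2],cy=K[3])
for n,u,v,z in [('hole',374,270,83),('pins',374.3,268.3,91),('rim',375,256,113),('p1',375,201,91),('p2',320,302,91),('p3',428,302,91),('hl',155,62,83),('hr',600,66,83)]: print(n,at_z(p,180+u/2.5,v/2.5,z,d['T']).round(1))
E
python3 -m crank '[{"offset":[0,-0.04,0.02],"spin":0},{"offset":[0,-0.08,0.04],"spin":0},{"offset":[0,-0.12,0.05],"spin":0},{"offset":[0,-0.16,0.05],"spin":0},{"offset":[0,-0.20,0.05],"spin":0},{"offset":[0,-0.24,0.05],"spin":0},{"offset":[0,-0.28,0.05],"spin":0},{"offset":[-0.005,-0.32,0.05],"spin":0}]' 1
python3 -m crank '[{"offset":[0,-0.03,0],"spin":0},{"offset":[0,-0.035,0],"spin":0},{"offset":[0,-0.035,0],"spin":0},{"offset":[0,-0.035,0],"spin":0},{"offset":[0,-0.035,0],"spin":0},{"offset":[0,-0.035,0],"spin":0},{"offset":[0,-0.035,0],"spin":0},{"offset":[0,-0.035,0],"spin":0}]'
python3 - <<'E'
from h import *
p,q,s=find(['lid_bar'])
u,v=np.round(proj(q,manip.search_frame(p,'lid_bar')[0]['location'])).astype(int)
x0,y0=max(u-70,0),max(v-70,0)
c=cv2.cvtColor(p['pixels'],cv2.COLOR_RGB2BGR)[y0:y0+140,x0:x0+140]
c=cv2.resize(c,None,fx=4,fy=4,interpolation=cv2.INTER_CUBIC)
cv2.imwrite('pics/w4c.png',cv2.convertScaleAbs(c,alpha=3,beta=-20)); print(x0,y0)
np.savez('w4.npz',T=q['T'],K=[p['fx'],p['fy'],p['cx'],p['cy']],o=[x0,y0])
E
```

```text
hole [580.9 105.3  83. ]
pins [580.7 105.4  91. ]
rim [582.3 105.9 113. ]
p1 [604.1 107.7  91. ]
p2 [566.5 124.6  91. ]
p3 [570.7  83.8  91. ]
hl [644.1 192.7  83. ]
hr [659.5  30.5  83. ]
clock: 8.05
eef_pos: [461.8, -218.7, 316.8]
eef_rot: [3.14, -0.0, 0.104]
wrist_force: [0.2, 1.0, 0.0]
finger_gap: 50.4
clock: 8.72
eef_pos: [462.0, -253.0, 317.0]
eef_rot: [3.14, -0.0, 0.106]
wrist_force: [0.1, 0.1, -0.3]
finger_gap: 93.9
[ 462. -253.  317.] [ 3.14  -0.     0.106] cam [ 536. -245.  497.]
lid_bar 0.71 [ 538.6 -243.6  119.5] [321. 146.]
lid_bar 0.71 [ 309.5 -318.2  116. ] [363. 351.]
lid_bar 0.7 [361.8  11.5 117.5] [ 78. 283.]
lid_bar 0.63 [ 403.6 -229.9  120.4] [296. 270.]
251 76
```

View pics/w4c.png

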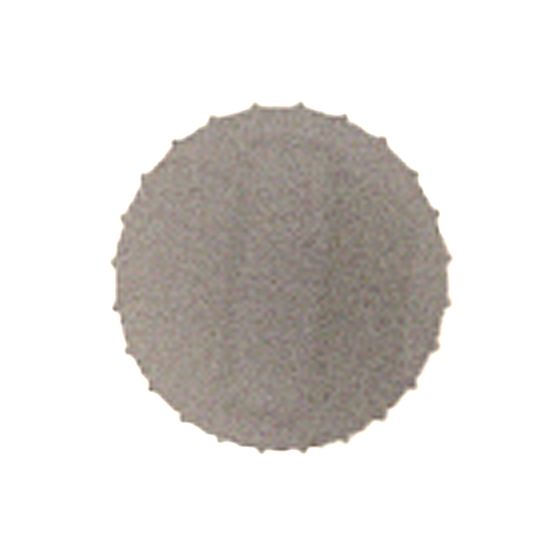

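The lid is centred at crop (282,278), and the bar is hardly visible. I'll average a few frames and stretch the contrast.

```bash
python3 - <<'E'
from h import *
F=[]
for i in range(10):
    p,q,s=wrist(); F.append(p['pixels'].astype(float))
m=np.mean(F,0).mean(2)[76:216,251:391]; print(m[70,70], m.shape)
l=m[30:110,30:110]; lo,hi=np.percentile(l,[3,90]);print(lo,hi)
g=np.clip((cv2.GaussianBlur(m,(0,0),1)-lo+1)/(hi-lo+2)*255,0,255).astype(np.uint8)
cv2.imwrite('pics/w5c.png',cv2.resize(g,None,fx=4,fy=4,interpolation=cv2.INTER_CUBIC))
np.save('m.npy',m)
print(at_z(p,321.5,145.5,120,q['T']))
E
```

```text
49.96666666666666 (140, 140)
47.800000000000004 117.67000000000002
[ 538.61763928 -245.27681885  120.        ]
```

View pics/w5c.png

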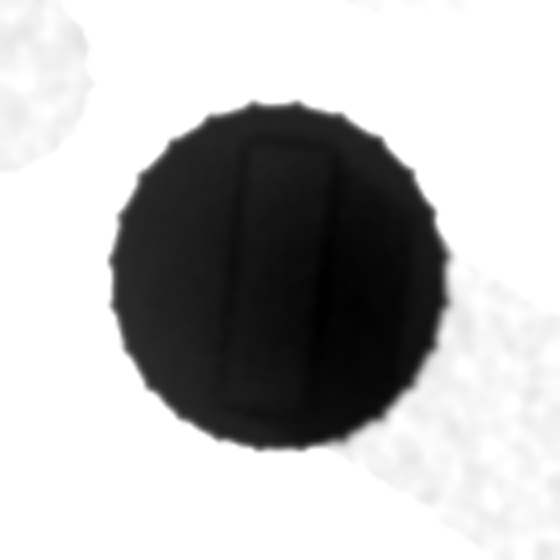

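The bar is visible: ends at about crop (291,145) and (266,411), nearly along the tool's x.

```bash
python3 - <<'E'
from h import *
d=np.load('w4.npz');K=d['K'];p=dict(fx=K[0],fy=K[1],cx=K[2],cy=K[3]);o=d['o']
f=lambda u,v,z:at_z(p,o[0]+u/4,o[1]+v/4,z,d['T'])
a,b=f(291,145,148),f(266,411,148);print(a,b,np.linalg.norm(a-b),(a+b)/2,np.degrees(np.arctan2(*(a-b)[[1,0]])))
print(np.linalg.norm(f(245,145,148)-f(337,145,148)), f(280,277,120))
E
```

```text
[ 568.13653375 -243.43016244  148.        ] [ 507.60565445 -243.85749334  148.        ] 60.53238770477724 [ 537.8710941  -243.64382789  148.        ] 0.40448529491767404
21.08720617136406 [ 539.06154158 -243.92139489  120.        ]
```

Bar along world x, centred at (538.5,-244). Its size agrees (60 × 21 mm measured, 64 × 24 given). The tips must stay above the lid at 120 mm, so I grip at TCP z of about 123.

```bash
python3 -m crank '[{"offset":[0.03,0.004,0],"spin":-3},{"offset":[0.06,0.008,0],"spin":-6},{"offset":[0.076,0.009,-0.03],"spin":-6},{"offset":[0.076,0.009,-0.06],"spin":-6},{"offset":[0.076,0.009,-0.09],"spin":-6},{"offset":[0.076,0.009,-0.11],"spin":-6},{"offset":[0.076,0.009,-0.13],"spin":-6},{"offset":[0.076,0.009,-0.14],"spin":-6}]' 1
python3 -m crank '[{"offset":[0,0,-0.015],"spin":0},{"offset":[0,0,-0.03],"spin":0},{"offset":[0,0,-0.04],"spin":0},{"offset":[0,0,-0.047],"spin":0},{"offset":[0,0,-0.052],"spin":0},{"offset":[0,0,-0.053],"spin":0},{"offset":[0,0,-0.053],"spin":0},{"offset":[0,0,-0.053],"spin":0}]'
python3 -m crank '[{"offset":[0,0,0],"spin":0},{"offset":[0,0,0],"spin":0},{"offset":[0,0,0],"spin":0},{"offset":[0,0,0],"spin":0},{"offset":[0,0,0],"spin":0},{"offset":[0,0,0],"spin":0},{"offset":[0,0,0],"spin":0},{"offset":[0,0,0],"spin":0}]' 0.1 30
```

```text
clock: 10.03
eef_pos: [537.1, -244.4, 174.2]
eef_rot: [-3.141, 0.003, -0.0]
wrist_force: [-0.3, 0.3, -0.1]
finger_gap: 93.7
clock: 10.7
eef_pos: [537.4, -244.5, 121.9]
eef_rot: [3.141, 0.002, -0.0]
wrist_force: [0.4, 0.2, 0.5]
finger_gap: 94.1
clock: 11.37
eef_pos: [537.4, -244.5, 121.9]
eef_rot: [3.142, 0.002, -0.0]
wrist_force: [-0.0, 0.1, 0.4]
finger_gap: 43.9
```

```bash
python3 -m crank '[{"offset":[0,0,0],"spin":0},{"offset":[0,0,0],"spin":0},{"offset":[0,0,0],"spin":0},{"offset":[0,0,0],"spin":0},{"offset":[0,0,0],"spin":0},{"offset":[0,0,0],"spin":0},{"offset":[0,0,0],"spin":0},{"offset":[0,0,0],"spin":0}]' 0.1 30
python3 -m crank '[{"offset":[0,0,0.01],"spin":0},{"offset":[0,0,0.03],"spin":0},{"offset":[0,0,0.05],"spin":0},{"offset":[0,0,0.08],"spin":0},{"offset":[0,0,0.11],"spin":0},{"offset":[0,0,0.14],"spin":0},{"offset":[0,0,0.16],"spin":0},{"offset":[0,0,0.16],"spin":0}]'
```

```text
clock: 12.03
eef_pos: [537.4, -244.5, 121.8]
eef_rot: [-3.142, 0.002, -0.0]
wrist_force: [-0.2, 1.1, -0.0]
finger_gap: 23.8
clock: 12.7
eef_pos: [538.2, -244.9, 286.7]
eef_rot: [3.138, -0.004, -0.0]
wrist_force: [0.4, -0.2, -4.9]
finger_gap: 23.6
```

```bash
python3 -m crank '[{"offset":[0.002,0.02,0],"spin":0},{"offset":[0.007,0.06,0],"spin":0},{"offset":[0.012,0.10,0],"spin":0},{"offset":[0.017,0.14,0],"spin":0},{"offset":[0.022,0.18,0],"spin":0},{"offset":[0.027,0.22,0],"spin":0},{"offset":[0.032,0.25,0],"spin":0},{"offset":[0.034,0.27,0],"spin":0}]'
python3 -m crank '[{"offset":[0.004,0.03,0],"spin":0},{"offset":[0.008,0.06,0],"spin":0},{"offset":[0.008,0.075,0],"spin":0},{"offset":[0.008,0.08,0],"spin":0},{"offset":[0.008,0.08,0],"spin":0},{"offset":[0.008,0.08,-0.01],"spin":0},{"offset":[0.008,0.08,-0.02],"spin":0},{"offset":[0.008,0.08,-0.02],"spin":0}]'
python3 - <<'E'
from h import *
for i in range(2):
    p,q,s=wrist('w6.png')
print(s['eef_pos'],s['wrist_force'],s['moment'])
p=manip.camera('scene');save(p,'s6.png')
im=cv2.cvtColor(p['pixels'],cv2.COLOR_RGB2BGR)
a=cv2.resize(im[140:300,290:450],None,fx=2.5,fy=2.5,interpolation=cv2.INTER_CUBIC)
p=manip.camera('side')
im=cv2.cvtColor(p['pixels'],cv2.COLOR_RGB2BGR)
b=cv2.resize(im[100:260,240:400],None,fx=2.5,fy=2.5,interpolation=cv2.INTER_CUBIC)
cv2.imwrite('pics/s6c.png',np.hstack([a,b]))
E
```

```text
clock: 13.37
eef_pos: [571.8, 28.1, 285.0]
eef_rot: [3.139, -0.002, 0.002]
wrist_force: [0.4, 0.0, -4.9]
finger_gap: 23.5
clock: 14.03
eef_pos: [579.0, 106.9, 261.7]
eef_rot: [3.138, 0.002, 0.0]
wrist_force: [0.0, -0.0, -5.8]
finger_gap: 23.3
[579.2473502  107.07007983 263.03953094] [-0.37257618 -0.20678891 -5.7219951 ] [ 0.07276848 -0.01271947  0.03304972]
```

View pics/s6c.png

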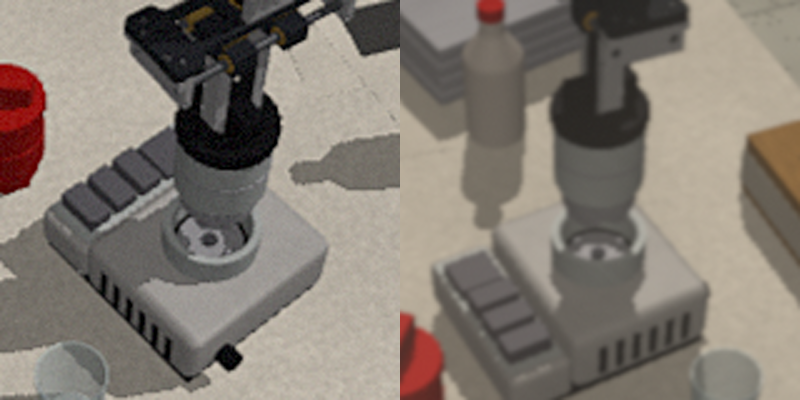

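Cup held upright over the collar. Shift (+1,-1.7) mm and descend in stages.

```bash
python3 -m crank '[{"offset":[0.001,-0.0017,0],"spin":0},{"offset":[0.001,-0.0017,-0.008],"spin":0},{"offset":[0.001,-0.0017,-0.016],"spin":0},{"offset":[0.001,-0.0017,-0.022],"spin":0},{"offset":[0.001,-0.0017,-0.025],"spin":0},{"offset":[0.001,-0.0017,-0.028],"spin":0},{"offset":[0.001,-0.0017,-0.030],"spin":0},{"offset":[0.001,-0.0017,-0.030],"spin":0}]'
python3 -m crank '[{"offset":[0,0,-0.002],"spin":0},{"offset":[0,0,-0.004],"spin":0},{"offset":[0,0,-0.006],"spin":0},{"offset":[0,0,-0.007],"spin":0},{"offset":[0,0,-0.008],"spin":0},{"offset":[0,0,-0.009],"spin":0},{"offset":[0,0,-0.010],"spin":0},{"offset":[0,0,-0.010],"spin":0}]'; python3 -c "
from h import *
print(manip.read_state()['moment'])"
```

```text
clock: 14.9
eef_pos: [580.8, 106.0, 234.8]
eef_rot: [3.139, -0.002, 0.001]
wrist_force: [-1.0, 0.5, -5.9]
finger_gap: 23.5
clock: 15.57
eef_pos: [580.8, 105.9, 224.6]
eef_rot: [3.139, -0.001, 0.001]
wrist_force: [-0.3, 0.2, -5.0]
finger_gap: 23.6
[-0.03418965  0.00051137 -0.02793327]
```

Entered the collar without any force. Continue to the pins.

```bash
python3 -m crank '[{"offset":[0,0,-0.003],"spin":0},{"offset":[0,0,-0.005],"spin":0},{"offset":[0,0,-0.007],"spin":0},{"offset":[0,0,-0.008],"spin":0},{"offset":[0,0,-0.009],"spin":0},{"offset":[0,0,-0.010],"spin":0},{"offset":[0,0,-0.011],"spin":0},{"offset":[0,0,-0.011],"spin":0}]'; python3 -c "
from h import *
print(manip.read_state()['moment'])"
```

```text
clock: 16.23
eef_pos: [581.0, 106.0, 214.4]
eef_rot: [3.139, -0.003, 0.001]
wrist_force: [-0.0, -0.1, 1.8]
finger_gap: 24.0
[-0.05751632  0.32198611  0.00325108]
```

Contact at the pin height, as expected. Now turn gently with a light downward bias.

```bash
python3 -m crank '[{"offset":[0,0,-0.001],"spin":2},{"offset":[0,0,-0.0015],"spin":4},{"offset":[0,0,-0.0015],"spin":6},{"offset":[0,0,-0.0015],"spin":8},{"offset":[0,0,-0.0015],"spin":10},{"offset":[0,0,-0.0015],"spin":12},{"offset":[0,0,-0.0015],"spin":14},{"offset":[0,0,-0.0015],"spin":15}]'; python3 -c "
from h import *
print(manip.read_state()['moment'])"
```

```text
clock: 16.9
eef_pos: [581.4, 106.2, 214.4]
eef_rot: [3.139, -0.005, 0.265]
wrist_force: [-2.2, 0.7, 7.0]
finger_gap: 23.9
[ 0.19312128  0.55808185 -0.22347484]
```

```bash
python3 -m crank '[{"offset":[0,0,-0.001],"spin":2},{"offset":[0,0,-0.0015],"spin":4},{"offset":[0,0,-0.0015],"spin":6},{"offset":[0,0,-0.0015],"spin":8},{"offset":[0,0,-0.0015],"spin":10},{"offset":[0,0,-0.0015],"spin":12},{"offset":[0,0,-0.0015],"spin":14},{"offset":[0,0,-0.0015],"spin":15}]'; python3 -c "
from h import *
print(manip.read_state()['moment'])"
```

```text
clock: 17.57
eef_pos: [581.8, 106.3, 214.4]
eef_rot: [3.138, -0.007, 0.528]
wrist_force: [-2.8, 0.2, 7.4]
finger_gap: 23.6
[ 0.02749821  0.73483042 -0.29120177]
```

```bash
python3 -m crank '[{"offset":[-0.0005,0,-0.001],"spin":2},{"offset":[-0.0007,0,-0.0015],"spin":4},{"offset":[-0.0007,0,-0.0015],"spin":6},{"offset":[-0.0007,0,-0.0015],"spin":8},{"offset":[-0.0007,0,-0.0015],"spin":10},{"offset":[-0.0007,0,-0.0015],"spin":12},{"offset":[-0.0007,0,-0.0015],"spin":14},{"offset":[-0.0007,0,-0.0015],"spin":15}]'; python3 -c "
from h import *
print(manip.read_state()['moment'])"
```

```text
clock: 18.23
eef_pos: [581.3, 106.4, 214.4]
eef_rot: [3.137, -0.009, 0.792]
wrist_force: [-1.8, -0.1, 8.2]
finger_gap: 23.4
[-0.03018927  0.86686276 -0.24423242]
```

```bash
python3 -m crank '[{"offset":[-0.0005,0,-0.001],"spin":2},{"offset":[-0.0005,0,-0.0015],"spin":4},{"offset":[-0.0005,0,-0.0015],"spin":6},{"offset":[-0.0005,0,-0.0015],"spin":8},{"offset":[-0.0005,0,-0.0015],"spin":10},{"offset":[-0.0005,0,-0.0015],"spin":12},{"offset":[-0.0005,0,-0.0015],"spin":14},{"offset":[-0.0005,0,-0.0015],"spin":15}]'; python3 -c "
from h import *
print(manip.read_state()['moment'])"
```

```text
clock: 18.9
eef_pos: [581.0, 106.5, 214.4]
eef_rot: [3.136, -0.01, 1.055]
wrist_force: [-4.3, 0.3, 7.8]
finger_gap: 24.1
[-0.00313038  1.11243615 -0.24720546]
```

```bash
python3 -m crank '[{"offset":[0,0,-0.001],"spin":2},{"offset":[0,0,-0.0015],"spin":4},{"offset":[0,0,-0.0015],"spin":6},{"offset":[0,0,-0.0015],"spin":8},{"offset":[0,0,-0.0015],"spin":10},{"offset":[0,0,-0.0015],"spin":12},{"offset":[0,0,-0.0015],"spin":14},{"offset":[0,0,-0.0015],"spin":15}]'; python3 -c "
from h import *
print(manip.read_state()['moment'])"
```

```text
clock: 19.57
eef_pos: [581.0, 106.7, 214.3]
eef_rot: [3.135, -0.011, 1.319]
wrist_force: [-3.7, 0.9, 8.2]
finger_gap: 23.6
[-0.0514725   1.21897476 -0.24623984]
```

```bash
python3 -m crank '[{"offset":[0,-0.0005,-0.001],"spin":2},{"offset":[0,-0.0005,-0.0015],"spin":4},{"offset":[0,-0.0005,-0.0015],"spin":6},{"offset":[0,-0.0005,-0.0015],"spin":8},{"offset":[0,-0.0005,-0.0015],"spin":10},{"offset":[0,-0.0005,-0.0015],"spin":12},{"offset":[0,-0.0005,-0.0015],"spin":14},{"offset":[0,-0.0005,-0.0015],"spin":15}]'; python3 -c "
from h import *
print(manip.read_state()['moment'])"
```

```text
clock: 20.23
eef_pos: [581.0, 105.8, 213.7]
eef_rot: [3.134, -0.01, 1.582]
wrist_force: [-3.5, -3.3, 5.0]
finger_gap: 24.1
[-0.70906447  1.04572472 -0.10568671]
```

z has begun to fall and the friction torque halved, perhaps a slot edge. Push down lightly without turning.

```bash
python3 -m crank '[{"offset":[0,0,-0.0005],"spin":0},{"offset":[0,0,-0.001],"spin":0},{"offset":[0,0,-0.0015],"spin":0},{"offset":[0,0,-0.002],"spin":0},{"offset":[0,0,-0.002],"spin":0},{"offset":[0,0,-0.002],"spin":0},{"offset":[0,0,-0.002],"spin":0},{"offset":[0,0,-0.002],"spin":0}]'; python3 -c "
from h import *
print(manip.read_state()['moment'])"
```

```text
clock: 20.9
eef_pos: [581.3, 105.7, 213.2]
eef_rot: [3.133, -0.01, 1.581]
wrist_force: [-5.3, -3.2, 13.0]
finger_gap: 23.9
[-0.5905824   1.50601272  0.11674316]
```

```bash
python3 -m crank '[{"offset":[0,0,-0.001],"spin":1},{"offset":[0,0,-0.001],"spin":2},{"offset":[0,0,-0.0015],"spin":3},{"offset":[0,0,-0.0015],"spin":4},{"offset":[0,0,-0.002],"spin":5},{"offset":[0,0,-0.002],"spin":5},{"offset":[0,0,-0.002],"spin":5},{"offset":[0,0,-0.002],"spin":5}]'; python3 -c "
from h import *
print(manip.read_state()['moment'])"
```

```text
clock: 21.57
eef_pos: [580.6, 105.6, 210.4]
eef_rot: [3.135, -0.01, 1.668]
wrist_force: [-5.3, -3.1, -2.8]
finger_gap: 24.0
[-0.7342042   1.3197692   0.55389629]
```

Dropping in. Straight down now, no turning.

```bash
python3 -m crank '[{"offset":[0,0,-0.001],"spin":0},{"offset":[0,0,-0.002],"spin":0},{"offset":[0,0,-0.003],"spin":0},{"offset":[0,0,-0.004],"spin":0},{"offset":[0,0,-0.005],"spin":0},{"offset":[0,0,-0.006],"spin":0},{"offset":[0,0,-0.007],"spin":0},{"offset":[0,0,-0.007],"spin":0}]'; python3 -c "
from h import *
print(manip.read_state()['moment'])"
```

```text
clock: 22.23
eef_pos: [580.8, 106.2, 204.9]
eef_rot: [3.133, -0.011, 1.668]
wrist_force: [-7.7, 0.7, 13.9]
finger_gap: 24.0
[-0.06219758  1.90607924  0.4889272 ]
```

At home height within 0.5 mm. Release, and rise a bit.

```bash
python3 -m crank '[{"offset":[0,0,0.001],"spin":0},{"offset":[0,0,0.001],"spin":0},{"offset":[0,0,0.001],"spin":0},{"offset":[0,0,0.001],"spin":0},{"offset":[0,0,0.001],"spin":0},{"offset":[0,0,0.001],"spin":0},{"offset":[0,0,0.001],"spin":0},{"offset":[0,0,0.001],"spin":0}]' 0.6
python3 -m crank '[{"offset":[0,0,0.01],"spin":0},{"offset":[0,0,0.03],"spin":0},{"offset":[0,0,0.06],"spin":0},{"offset":[0,0,0.09],"spin":0},{"offset":[0,0,0.12],"spin":0},{"offset":[-0.01,0,0.14],"spin":-5},{"offset":[-0.04,0,0.15],"spin":-12},{"offset":[-0.07,0,0.15],"spin":-19}]'
python3 -m crank '[{"offset":[-0.02,0,0],"spin":-7},{"offset":[-0.04,0,0],"spin":-14},{"offset":[-0.06,0,0],"spin":-21},{"offset":[-0.06,0,0],"spin":-28},{"offset":[-0.06,0,0],"spin":-35},{"offset":[-0.06,0,0],"spin":-42},{"offset":[-0.06,0,0],"spin":-49},{"offset":[-0.06,0,0],"spin":-56}]'
python3 -m crank '[{"offset":[0,0,0],"spin":-7},{"offset":[0,0,0],"spin":-14},{"offset":[0,0,0],"spin":-15},{"offset":[0,0,0],"spin":-15},{"offset":[0,0,0],"spin":-15},{"offset":[0,0,0],"spin":-15},{"offset":[0,0,0],"spin":-15},{"offset":[0,0,0],"spin":-15}]'
python3 - <<'E'
from h import *
p,q,s=find(['lid_bar','stop_key_top','speed_a_top'])
save(p,'w7.png')
ims=[]
for n,(y,x) in (('scene',(140,290)),('side',(110,240))):
    p=manip.camera(n); im=cv2.cvtColor(p['pixels'],cv2.COLOR_RGB2BGR)
    for k in ['lid_bar','stop_key_top','speed_a_top']:
        for r in manip.search_frame(p,k)[:2]: print(n,k,round(r['conf'],2),np.round(r['location']))
    ims.append(cv2.resize(im[y:y+160,x:x+160],None,fx=2.5,fy=2.5,interpolation=cv2.INTER_CUBIC))
cv2.imwrite('pics/s7c.png',np.hstack(ims))
E
```

```text
clock: 22.9
eef_pos: [580.8, 106.2, 205.8]
eef_rot: [3.133, -0.011, 1.668]
wrist_force: [-0.0, -0.3, 0.8]
finger_gap: 56.6
clock: 23.57
eef_pos: [510.5, 106.1, 358.4]
eef_rot: [3.13, -0.012, 1.33]
wrist_force: [-0.1, 0.7, 0.7]
finger_gap: 56.4
clock: 24.23
eef_pos: [450.4, 106.1, 359.3]
eef_rot: [3.13, -0.013, 0.347]
wrist_force: [0.9, -0.7, 0.3]
finger_gap: 56.3
clock: 24.9
eef_pos: [450.3, 106.1, 359.4]
eef_rot: [3.13, -0.013, 0.086]
wrist_force: [0.6, 0.3, 0.5]
finger_gap: 56.1
[450.3 106.1 359.4] [ 3.13  -0.013  0.086] cam [522. 115. 540.]
lid_bar 0.95 [362.9  41.8 119.6] [365. 289.]
lid_bar 0.91 [ 401.9 -219.8  122. ] [579. 277.]
lid_bar 0.67 [573.  104.2 201.9] [334.  95.]
lid_bar 0.62 [ 297.  -286.9  108.6] [600. 351.]
stop_key_top 0.74 [468.4 139.9  68.9] [295. 194.]
speed_a_top 0.63 [474.4 101.8  80.2] [324. 192.]
speed_a_top 0.58 [ 699.3 -250.     1.9] [593.  44.]
speed_a_top 0.51 [477.9  38.4  81.2] [374. 194.]
scene lid_bar 0.88 [ 288. -321.  118.]
scene lid_bar 0.82 [ 404. -238.  121.]
scene stop_key_top 0.7 [462. 135.  72.]
scene speed_a_top 0.77 [476.  97.  82.]
side lid_bar 0.85 [ 387. -238.  122.]
side lid_bar 0.77 [ 271. -330.  119.]
side stop_key_top 0.69 [ 742. -254.    3.]
side stop_key_top 0.55 [464. 140.  69.]
side speed_a_top 0.45 [466.  96.  75.]
```

View pics/s7c.png

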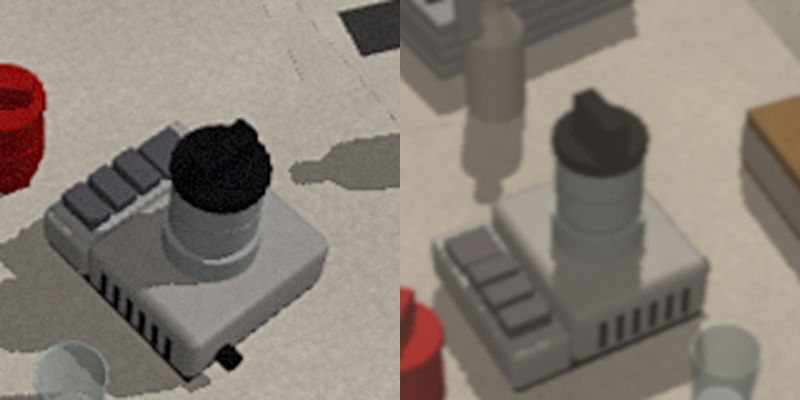

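View pics/w7.png

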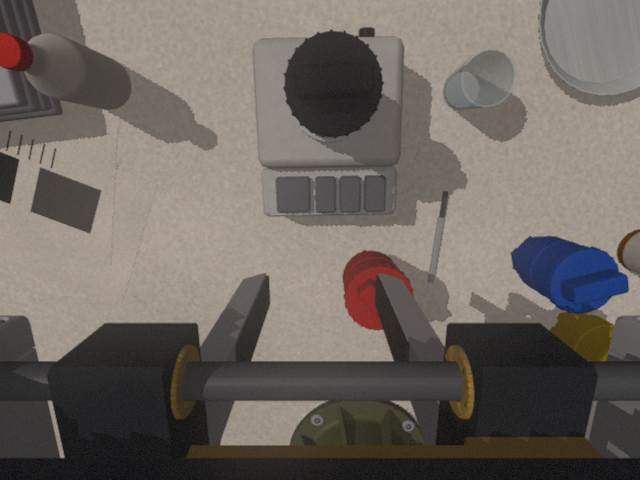

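```bash
python3 -c "
from h import *
print(manip.sign_off())"
```

```text
the job is handed in; nothing more can be done
None
```

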